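# Swing the setting bar about the post into the sprung stop

## Robot

A 6-joint arm with a two-finger parallel gripper is mounted at the origin on a cart in front of the work surface, level with it; the furniture and walls round the work are solid. World frame = base frame: x ahead of the robot, y to its left, z up, the work surface at z = 0. Lengths are in m, angles in degrees, forces in N, time in s.
With the tool pointing down it reaches from about 0.3 to 0.75 m from the base axis. Payload 8.5 kg.
Tool frame: the origin (TCP) lies at the very end of the fingers, on their centre line; the grasp point (between the pads) lies 19 mm behind it (env.grip_depth is the z of the grasp point in the tool frame, in m); z points along the fingers, y is the direction in which the jaws open and shut (so a half turn about z gives the same grasp; the last joint's range is limited). The gripper opens to 85 mm and grips with 20 to 120 N. Pads are 22 mm wide; open, the fingers measure 114 mm over their backs; the gripper's body (76 mm by 85 mm) begins 54 mm behind the grasp point. The pads swing forward as they close: fully open they stand 13 mm farther back than shut.
Start: joints at [-89.628, 21.807, 74.336, -0, 83.858, -12.336], TCP at [0.121, -0.537, 0.231] pointing down, gripper open.
Joint ranges: [-178.18, 178.18], [-50.72, 133.34], [12.68, 142.11], [-81.47, 261.47], [9.98, 163.14], [-165.26, 165.26]. Speed limits (degrees/s): [136.94, 136.94, 180, 180, 180, 180].

## Interface

Orientations are given as a 3x3 rotation matrix whose columns are the frame's x, y, z axes.
In Python, from rig import env gives the robot as it stands.
- The arm moves only by the tool apply_moves, never from a script. Its argument "plan" is a list of rows, each an object of numbers: "tx", "ty", "tz": the shift along the world's x, y, z in mm; "rx", "ry", "rz": the turn, a rotation vector about the world's x, y, z in rad; "jaw": the opening, from -1 (shut) to 1 (fully open). A call has 1 to 12 rows; each row is the pose to reach, as a shift and turn from the pose measured when the call began; what a row does not reach only later rows make up. A row lasts 1/10 s, in which the tool goes at most 50 mm and 8.59 degrees, less where a joint would pass 70% of its speed; a pose out of reach is approached as far as the arm can. A call with a gripper value outside its range is refused whole. The fingers move at their own pace and stop on an object; "grip_force" is the grip in N (left out, the last holds). Time passes only in rows, so rows that repeat a pose let the fingers close. It gives the time, the measured TCP pose, the force and the opening at its end, in the units of the state.
- env.observe(): the state, without advancing time (a new reading comes with each control period).
- env.get_image(name): name is "scene" or "top"; returns a dict with "image" (384x512x3 uint8, red, green, blue), "intrinsics" (3x3 intrinsics, pixels), "world_from_camera" (4x4, takes a point from camera to world coordinates). Camera axes: x right, y up, looking along -z (the intrinsics and any distortion apply to the point x, -y, -z); pixel columns grow to the right and rows downward; lengths in m; the calibration is good to about 2 mm. A picture is of the moment at which its call begins. There is no depth.
- env.close_job(): hands the job in, once; it reports no verdict.
The state is a dict: "time_s": time; "q": joint angles; "qvel": joint speeds; "joint_efforts": joint torques, N m; "position": TCP position; "tool_rot": TCP orientation; "ft_force": force on the tool from outside, world axes, zero at the start; "wrist_torque": the same for the moment, N m; "grip_width": finger opening in m.
Only numpy, scipy, OpenCV 4.12 (cv2) and the standard library are available. Lean on these libraries where they do the work, as an engineer would, in place of code of your own. Each camera call takes 0.05 s, during which the arm holds its last target.

## Task

Set up the layout plate: slide the steel bar along the plate until its forked heel sits against the fixed post, then, with the heel kept on the post and the bar flat on the plate, swing it about the post into line until the stop's catch snaps shut behind its far end and holds it against the sprung plunger. Press gently: feel for the click, do not drive the plunger deep in and do not jam the bar against the post; let go at the end and leave the things lying round the plate where they are.

Things in the scene. Friction and masses are not known exactly. Their poses are not given: they have to be found in the camera images.
- fixture: Ground and oiled (slippery) dark steel layout plate fixed to the bench, 250 (its x) x 210 (y) x 10 mm; origin at the centre of its underside, top at z = 10 mm. On it a steel pivot post and a grey L-shaped stop block (26 mm high). 'The line' runs from the post along the plate's +x. The bar starts on the plate's -y side of it.
- post: Centre of the fixed pivot post (16 mm across, 30 mm high), at its foot on the plate top (its origin), at x = -85, y = +45 mm of the plate; axes as the plate's.
- line_end (a point): A mark on the plate top, on the line 161.3 mm from the post: where the bar's end comes when the stop block is at mid setting. The block is really set anywhere up to 7 mm to either side of it along the plate's y; that setting is NOT measured and must be felt.
- bar: Loose steel setting bar, flat on the plate: shank 150 (its x) x 20 x 20 mm, 0.28 to 0.56 kg; origin mid-shank, underside. +x end square; -x end the heel, a Y fork 34 mm wide with an open 90 degree V to -x, root of the V at x = -75 mm. Starts 0.5 to 0.85 rad clockwise (from above) of the line, heel 15 to 50 mm short of the post. Hold it across the shank at x = -20 to +20; further out fingers meet the stop.
- heel (a point): Point of the bar that coincides with post when the V is seated: on the bar's axis, 86.3 mm from its origin towards -x, at the underside; axes as the bar's. The square end is 161.3 mm from it.
- catch (a joint): Retraction in m of the stop block's sprung tooth, away from the post: 0 = out, 0.008 = right back. Its nose overlaps the bar's end face by 5 mm; a 45 degree ramp faces the plate's -y. The bar's end rides up the ramp (pushed to the post with 1.5 to 4 N), slides 20 mm over the nose, then the tooth snaps out behind the bar's -y side and holds it.
- plunger (a joint): Travel in m of the stop block's level sprung rod (8 mm thick, 12 mm over the plate top, 14 mm short of the bar's end, bears on the bar's +y side): 0 = out, 0.010 = right in. 2.1 N to start plus 0.7 N per mm. Starts to move with the bar 3 mm short of caught; the catch snaps at 0.003 to 0.0045; a caught bar let go leaves it near 0.003; 0.0075 is overdriven.
- plug_gauge: bystander: steel plug gauge standing upright, 35 mm across, 102 high. Origin at the middle of its underside.
- ring_gauge: bystander: steel ring gauge lying flat, 66 mm across, 20 high. Origin at the middle of its underside.
- spanner: bystander: spanner lying flat, 176 x 25 x 8. Origin at the middle of its underside.
- tape_roll: bystander: roll of tape lying flat, 78 mm across, 19 high. Origin at the middle of its underside.
- marker: bystander: marker pen lying flat, 125 x 18 x 20. Origin at the middle of its underside.
- hex_key: bystander: L-shaped hex key lying flat, 88 x 33 x 5. Origin at the middle of its underside.
- bearing: bystander: ball bearing lying flat, 62 mm across, 14 high. Origin at the middle of its underside.

How it is judged (in metres and radians):
On the way:
1. the bar's heel is seated on the post (within 4 mm) while the bar still stands more than 0.25 rad from the line (horizontal distance between heel and post below 0.004 m and angle between the x axis of bar and the x axis of fixture, either way round above 0.25 rad), for 0.2 s.
At the end, for the whole second after the job is handed in: The bar lies flat on the plate (underside within 3 mm of the top), in line (within 0.07 rad), heel on the post (within 4 mm), let go and at rest, held by the catch so that the plunger stays pushed in by 1.5 to 5.5 mm (horizontal distance between heel and post below 0.004 m and angle between the x axis of bar and the x axis of fixture, either way round below 0.07 rad and value of joint plunger between 0.0015 and 0.0055 m and z of bar in the frame of fixture below 0.013 m and linear speed of bar below 0.01 m/s and contact force between bar and the fingers below 0.1 N); the robot touches nothing.
It fails at once if the plunger is overdriven (pushed in 7.5 mm or more) (value of joint plunger above 0.0075 m).
It fails at once if the bar is jammed against the post with more than 25 N (contact force between bar and post above 25 N).
It fails at once if the bar comes within 0.2 rad of the line with its heel more than 8 mm off the post (angle between the x axis of bar and the x axis of fixture, either way round below 0.2 rad and horizontal distance between heel and post above 0.008 m).
It fails at once if the bar is lifted more than 12 mm off the plate (z of bar in the frame of fixture above 0.022 m).
It fails at once if a bystander is moved more than 30 mm (distance of any of plug_gauge, ring_gauge, spanner, tape_roll, marker, hex_key, bearing from where it was at the start of the episode above 0.03 m).
It also fails if it takes over 61 s, if anything falls off the work surface, if the arm or the gripper's body presses on something with over 40 N, if the wrist force passes 120 N, or if a joint passes its speed limit or range.

## Working session

There is one attempt and no reset: what is moved stays moved. The work goes in short steps, Python scripts to look and compute and a tool call to move; the robot and the scene stay as the last step left them, time stands still between calls to the robot, and variables do not carry over. Pictures are saved under pics/ and viewed, and the job is handed in when it is done.

Besides the shell and the picture viewer there is one more tool, called after ">>>" as a command line: name --argument value ..., lists and objects as JSON in quotes. apply_moves: Moves the arm, as the interface text tells. Its arguments: {"type":"object","properties":{"plan":{"type":"array","items":{"type":"object","properties":{"tx":{"type":"number"},"ty":{"type":"number"},"tz":{"type":"number"},"rx":{"type":"number"},"ry":{"type":"number"},"rz":{"type":"number"},"jaw":{"type":"number"}}}},"grip_force":{"type":"number"}},"required":["plan"]}

```bash
mkdir -p pics; ls; python3 - <<'E'
from rig import env
import cv2,numpy as np,pickle
print(env.observe()); print(env.grip_depth)
d={}
for n in ["scene","top"]:
    r=env.get_image(n); d[n]=r
    cv2.imwrite(f"pics/{n}0.png",cv2.resize(r["image"][:,:,::-1],(768,576),interpolation=cv2.INTER_CUBIC))
    print(n,r["intrinsics"],r["world_from_camera"],[k for k in r])
pickle.dump(d,open("im0.pkl","wb"))
E
```

```text
pics
{'time_s': 0.0, 'q': array([-8.96264154e+01,  2.18385749e+01,  7.43860538e+01, -9.83749975e-05,
        8.38590036e+01, -1.23361978e+01]), 'qvel': array([-0.12577154, -0.00941806,  0.01146464,  0.09926493, -0.01062227,
        0.00216593]), 'joint_efforts': array([ 3.22360116e-03, -4.48461270e+01, -2.31281698e+01, -8.20816626e-05,
        4.76700530e-03, -1.77920803e-06]), 'position': array([ 0.12099833, -0.53620786,  0.23072677]), 'tool_rot': array([[ 9.75496955e-01,  2.20012932e-01, -1.12243891e-05],
       [ 2.20012713e-01, -9.75495913e-01,  1.45961545e-03],
       [ 3.10184928e-04, -1.42631993e-03, -9.99998935e-01]]), 'ft_force': array([-0.28645359,  0.23132699,  0.36385101]), 'wrist_torque': array([-0.02644596, -0.00935066,  0.002219  ]), 'grip_width': 0.08529917996533619}
-0.0187
scene [[473.67771137   0.         259.20707203]
 [  0.         473.67771137 174.50152555]
 [  0.           0.           1.        ]] [[-0.63214079 -0.54472161  0.55106841  1.04672453]
 [ 0.77474228 -0.45638303  0.43759448  0.56140153]
 [ 0.0131311   0.70355732  0.71051719  0.65130155]
 [ 0.          0.          0.          1.        ]] ['image', 'intrinsics', 'world_from_camera']
top [[357.91861908   0.         253.27703913]
 [  0.         357.91861908 192.82118139]
 [  0.           0.           1.        ]] [[-0.02369685  0.9937137  -0.10941457  0.49864053]
 [-0.99933581 -0.02657619 -0.02493288  0.17042763]
 [-0.02768396  0.10875107  0.99368345  0.89744456]
 [ 0.          0.          0.          1.        ]] ['image', 'intrinsics', 'world_from_camera']
```

View pics/top0.png

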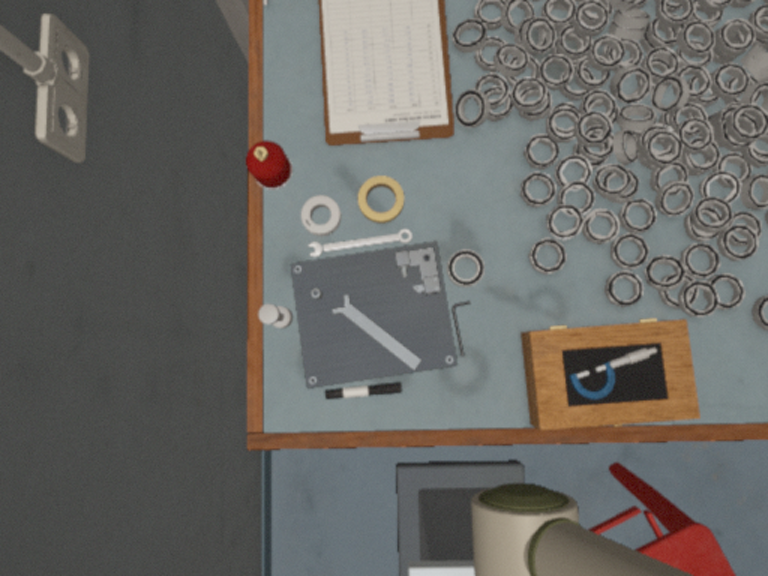

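View pics/scene0.png

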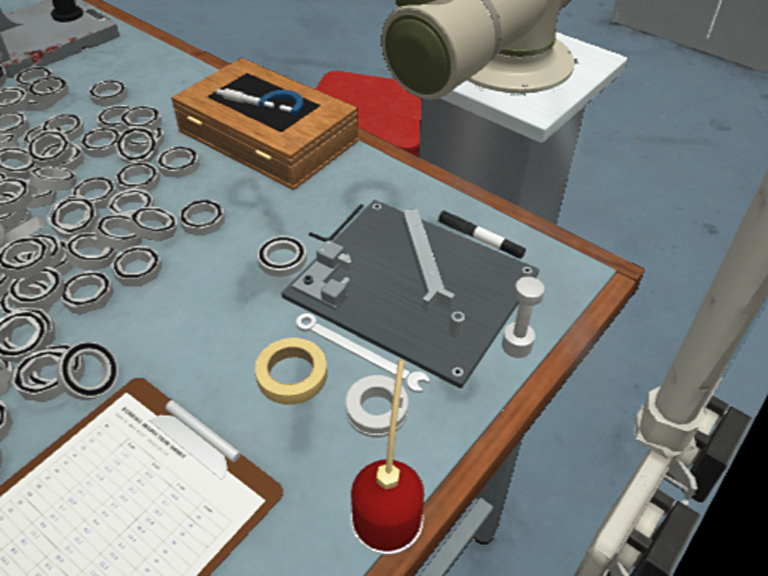

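The top view shows the plate with corners near (293,265), (437,243), (458,365) and (308,387). The post is at (316,293), the stop at (420,268), and the bar runs from (340,303) to (418,362). Next I measure these.

```bash
cat > h.py <<'E'
import numpy as np,cv2
def ray(r,uv,z):
    K=r["intrinsics"];T=r["world_from_camera"]
    uv=np.atleast_2d(np.asarray(uv,float))
    d=np.c_[(uv[:,0]-K[0,2])/K[0,0],-(uv[:,1]-K[1,2])/K[1,1],-np.ones(len(uv))]@T[:3,:3].T
    o=T[:3,3]; s=(z-o[2])/d[:,2]
    return o+d*s[:,None]
def proj(r,P):
    T=r["world_from_camera"];K=r["intrinsics"]
    c=(np.atleast_2d(P)-T[:3,3])@T[:3,:3]
    return np.c_[K[0,2]+K[0,0]*c[:,0]/-c[:,2],K[1,2]+K[1,1]*(-c[:,1])/-c[:,2]]
E
python3 - <<'E'
import pickle,cv2,numpy as np
from h import *
d=pickle.load(open("im0.pkl","rb"))
t=d["top"];im=t["image"]
for p in [(215,220),(230,180),(250,221),(205,230),(265,235)]: print(p,im[p[1],p[0]])
c=im[155:265,185:315]
cv2.imwrite("pics/c0.png",cv2.resize(c[:,:,::-1],None,fx=6,fy=5.4*6/5.4 if 0 else 5.4,interpolation=cv2.INTER_NEAREST))
s=d["scene"]["image"][125:265,180:370]
cv2.imwrite("pics/s0.png",cv2.resize(s[:,:,::-1],None,fx=4,fy=4,interpolation=cv2.INTER_NEAREST))
E
```

```text
(215, 220) [ 95  98 102]
(230, 180) [ 95  96 100]
(250, 221) [162 166 168]
(205, 230) [ 96 100 104]
(265, 235) [166 171 172]
```

View pics/c0.png

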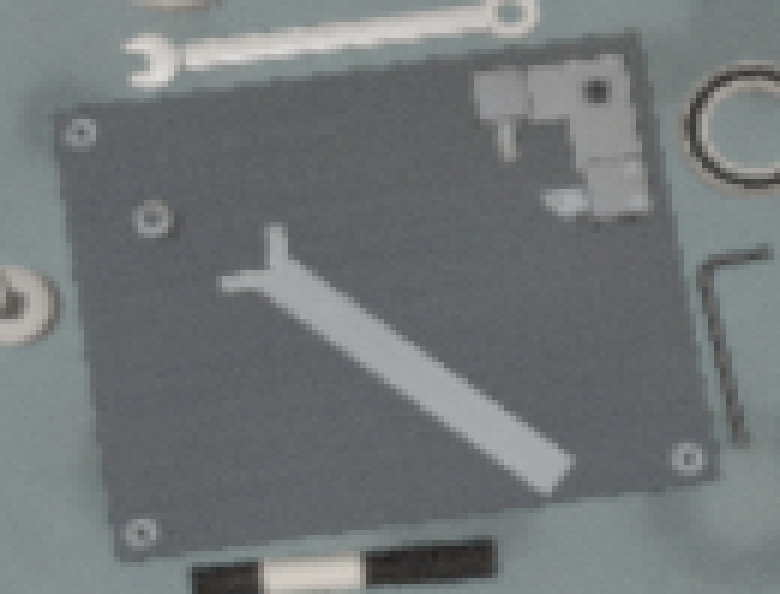

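View pics/s0.png

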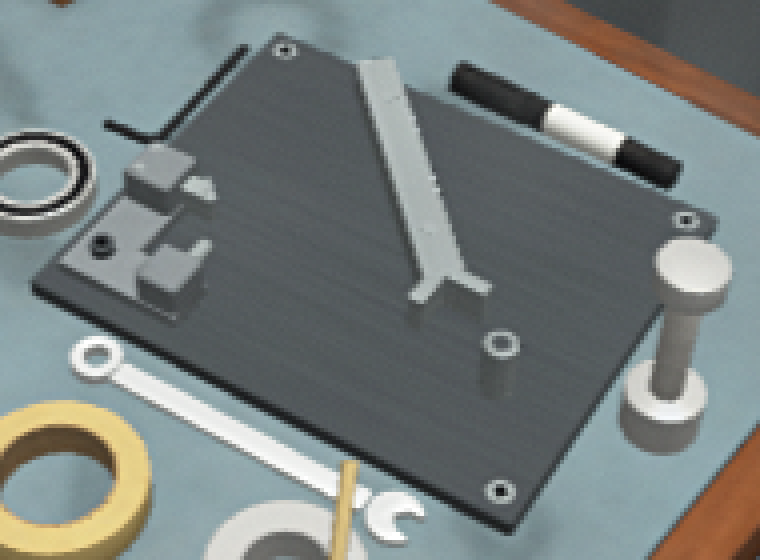

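```bash
cat > m.py <<'E'
import pickle,cv2,numpy as np
from h import *
def unit(v): return v/np.linalg.norm(v)
d=pickle.load(open("im0.pkl","rb"))
t=d["top"];im=t["image"].astype(int)
g=im.sum(2)/3
# plate: not teal (sat low) & not bright
sat=im[:,:,2]-im[:,:,0]
m=((g<125)&(sat<14)).astype(np.uint8)
m[:150]=0;m[270:]=0;m[:,:185]=0;m[:,315:]=0
m=cv2.morphologyEx(m,cv2.MORPH_OPEN,np.ones((3,3)))
n,l,st,_=cv2.connectedComponentsWithStats(m)
k=1+np.argmax(st[1:,4]); pm=(l==k).astype(np.uint8)
pm=cv2.morphologyEx(pm,cv2.MORPH_OPEN,np.ones((7,7)))
c=max(cv2.findContours(pm,cv2.RETR_EXTERNAL,cv2.CHAIN_APPROX_NONE)[0],key=cv2.contourArea)
h=cv2.convexHull(c)
# world at z=.01
W=ray(t,h[:,0],0.010)[:,:2]
rect=cv2.minAreaRect((W*1000).astype(np.float32)); print("plate rect mm",rect)
q=cv2.approxPolyDP(h,6,True)[:,0]; print(q.tolist()); print(ray(t,q,0.01)[:,:2])
# four screws
def blob(x,y,r,thr,z,view):
    I=d[view]["image"].astype(float).mean(2)
    p=I[y-r:y+r+1,x-r:x+r+1]; w=np.clip(p-thr,0,None)
    yy,xx=np.mgrid[y-r:y+r+1,x-r:x+r+1]
    uv=np.array([(w*xx).sum()/w.sum(),(w*yy).sum()/w.sum()]); return uv,ray(d[view],uv,z)[0]
S=[]
for x,y in [(198,179),(208,253),(299,240)]:
    uv,p=blob(x,y,5,112,.010,"top");S.append(p);print("screw",uv,p)
post=blob(210,195,5,112,.040,"top");print("post top",post)
ps=blob(180+125,125+86,5,125,.040,"scene");print("post scene",ps)
for x,y in [(180+125,125+123),(180+71,125+12),(180+171,125+55)]:
    print("screw scene",blob(x,y,4,110,.010,"scene"))
# bar
bm=((g>135)).astype(np.uint8)
bm=bm*cv2.fillConvexPoly(np.zeros(bm.shape,np.uint8),cv2.convexHull(c),1)
n,l,st,ce=cv2.connectedComponentsWithStats(bm)
k=l[220,250]; ys,xs=np.where(l==k); print("bar area",len(xs))
P=ray(t,np.c_[xs,ys],.030)[:,:2]
mu=P.mean(0);U,s,V=np.linalg.svd(P-mu);a=V[0]
if a[1]>0:a=-a   # +x end toward world -y
pr=(P-mu)@a; 
b=np.array([-a[1],a[0]])
sh=P[(pr>-.05)&(pr<.07)]
for it in range(2):
    A=np.polyfit((sh-mu)@a,(sh-mu)@b,1); a=unit(a+A[0]*b); b=np.array([-a[1],a[0]])
off=((sh-mu)@b).mean()
lo=(P-mu)@b-off
pr=(P-mu)@a
print("len",pr.max()-pr.min(),"shank width est",len(sh)/len(P),lo[(pr>-.05)&(pr<.07)].min(),lo[(pr>-.05)&(pr<.07)].max())
mid=mu+off*b
end=np.percentile(pr[np.abs(lo)<.006],100)
print("end",mid+a*end,"axis",a,"ang",np.degrees(np.arctan2(a[1],a[0])))
fr=pr.min();print("fork ext",end-fr, "root ext",end-pr[np.abs(lo)<.002].min())
print("origin",mid+a*(end-.075),"heel",mid+a*(end-.1613))
E
python3 m.py
```

```text
plate rect mm ((542.917724609375, 200.61041259765625), (241.7416229248047, 272.64556884765625), 6.740970134735107)
[[297, 194], [309, 231], [299, 250], [260, 263], [202, 250], [195, 193], [201, 173], [263, 165]]
[[0.59050316 0.08407207]
 [0.49840043 0.0580768 ]
 [0.45284048 0.08428614]
 [0.42359839 0.18036604]
 [0.45815842 0.32229995]
 [0.599813   0.33877862]
 [0.65013009 0.32328495]
 [0.66606335 0.16657524]]
screw [197.64171779 178.80797546] [0.63557274 0.33188679 0.01      ]
screw [207.50428164 253.75689819] [0.44872363 0.30878789 0.01      ]
screw [299.77897458 240.20809996] [0.47651077 0.08149228 0.01      ]
post top (array([209.92097941, 195.42404007]), array([0.58952944, 0.29689137, 0.04      ]))
post scene (array([305.22106667, 210.8688    ]), array([0.58968169, 0.29926749, 0.04      ]))
screw scene (array([304.68883466, 247.53467562]), array([0.63281779, 0.33174503, 0.01      ]))
screw scene (array([251.20239926, 135.4346355 ]), array([0.47164521, 0.08161146, 0.01      ]))
screw scene (array([351.46410462, 179.84414198]), array([0.44828731, 0.30918591, 0.01      ]))
bar area 544
len 0.1611613492419472 shank width est 0.7536764705882353 -0.010035730133605062 0.00991537273468695
end [0.47193444 0.13603124] axis [-0.63852863 -0.76959807] ang -129.68219062540425
fork ext 0.1611613492419472 root ext 0.14926385413356402
origin [0.51982409 0.1937511 ] heel [0.57492911 0.26016741]
```

>>> apply_moves --plan '[{"tx": 399,"ty": 730,"tz": -60,"rz": 0.656,"jaw": 0.2},{"tx": 399,"ty": 730,"tz": -60,"rz": 0.656,"jaw": 0.2},{"tx": 399,"ty": 730,"tz": -60,"rz": 0.656,"jaw": 0.2},{"tx": 399,"ty": 730,"tz": -60,"rz": 0.656,"jaw": 0.2},{"tx": 399,"ty": 730,"tz": -60,"rz": 0.656,"jaw": 0.2},{"tx": 399,"ty": 730,"tz": -60,"rz": 0.656,"jaw": 0.2},{"tx": 399,"ty": 730,"tz": -60,"rz": 0.656,"jaw": 0.2},{"tx": 399,"ty": 730,"tz": -60,"rz": 0.656,"jaw": 0.2},{"tx": 399,"ty": 730,"tz": -60,"rz": 0.656,"jaw": 0.2},{"tx": 399,"ty": 730,"tz": -60,"rz": 0.656,"jaw": 0.2},{"tx": 399,"ty": 730,"tz": -60,"rz": 0.656,"jaw": 0.2},{"tx": 399,"ty": 730,"tz": -60,"rz": 0.656,"jaw": 0.2}]' --grip_force 25

```text
validation failed for argument at $.pl...
```

>>> apply_moves --plan '[{"tx": 40,"ty": 40,"tz": -5,"rx": 0,"ry": 0,"rz": 0.05,"jaw": 0.2}]' --grip_force 25

```text
time_s: 0.2
position: [0.154, -0.5036, 0.2258]
tool_rot: [[0.964, 0.264, -0.001], [0.264, -0.964, 0.0], [-0.001, -0.0, -1.0]]
ft_force: [1.9, -0.6, 0.2]
grip_width: 0.0731
```

>>> apply_moves --plan '[{"tx": 36,"ty": 36,"tz": -4,"rx": 0,"ry": 0,"rz": 0.05,"jaw": 0.2},{"tx": 70,"ty": 72,"tz": -8,"rx": 0,"ry": 0,"rz": 0.1,"jaw": 0.2},{"tx": 98,"ty": 112,"tz": -12,"rx": 0,"ry": 0,"rz": 0.15,"jaw": 0.2},{"tx": 125,"ty": 153,"tz": -16,"rx": 0,"ry": 0,"rz": 0.2,"jaw": 0.2},{"tx": 150,"ty": 195,"tz": -20,"rx": 0,"ry": 0,"rz": 0.25,"jaw": 0.2},{"tx": 175,"ty": 238,"tz": -24,"rx": 0,"ry": 0,"rz": 0.3,"jaw": 0.2},{"tx": 200,"ty": 280,"tz": -28,"rx": 0,"ry": 0,"rz": 0.35,"jaw": 0.2},{"tx": 225,"ty": 323,"tz": -32,"rx": 0,"ry": 0,"rz": 0.4,"jaw": 0.2},{"tx": 250,"ty": 366,"tz": -36,"rx": 0,"ry": 0,"rz": 0.45,"jaw": 0.2},{"tx": 272,"ty": 410,"tz": -40,"rx": 0,"ry": 0,"rz": 0.5,"jaw": 0.2},{"tx": 293,"ty": 455,"tz": -44,"rx": 0,"ry": 0,"rz": 0.55,"jaw": 0.2},{"tx": 313,"ty": 500,"tz": -48,"rx": 0,"ry": 0,"rz": 0.6,"jaw": 0.2}]'

```text
time_s: 1.4
position: [0.4674, -0.0015, 0.1775]
tool_rot: [[0.645, 0.764, -0.001], [0.764, -0.645, -0.0], [-0.001, -0.001, -1.0]]
ft_force: [0.5, -1.1, 0.0]
grip_width: 0.0513
```

>>> apply_moves --plan '[{"tx": 13,"ty": 45,"tz": -10,"rx": 0,"ry": 0,"rz": 0.009,"jaw": 0.2},{"tx": 26,"ty": 90,"tz": -30,"rx": 0,"ry": 0,"rz": 0.009,"jaw": 0.2},{"tx": 39,"ty": 135,"tz": -50,"rx": 0,"ry": 0,"rz": 0.009,"jaw": 0.2},{"tx": 52,"ty": 180,"tz": -70,"rx": 0,"ry": 0,"rz": 0.009,"jaw": 0.2},{"tx": 53,"ty": 195,"tz": -90,"rx": 0,"ry": 0,"rz": 0.009,"jaw": 0.2},{"tx": 53,"ty": 195,"tz": -100,"rx": 0,"ry": 0,"rz": 0.009,"jaw": 0.2},{"tx": 53,"ty": 195,"tz": -100,"rx": 0,"ry": 0,"rz": 0.009,"jaw": 0.2}]'

```text
time_s: 2.1
position: [0.5195, 0.1931, 0.0761]
tool_rot: [[0.638, 0.77, -0.004], [0.77, -0.638, -0.001], [-0.004, -0.003, -1.0]]
ft_force: [0.4, -0.7, 0.0]
grip_width: 0.051
```

```bash
python3 - <<'E'
from rig import env
import cv2
o=env.observe();print(o["position"],o["ft_force"],o["wrist_torque"],o["tool_rot"].round(4).tolist(),o["q"])
for n in ["scene","top"]:
    r=env.get_image(n)["image"][:,:,::-1]
    c=r[110:265,180:370] if n=="scene" else r[140:265,175:325]
    cv2.imwrite(f"pics/{n}1.png",cv2.resize(c,None,fx=3.8,fy=3.8,interpolation=cv2.INTER_CUBIC))
E
```

```text
[0.51952213 0.19311744 0.07609594] [ 0.4000163  -0.68543096  0.04256429] [-0.01429121  0.0065065   0.01747888] [[0.6376, 0.7703, -0.0043], [0.7703, -0.6377, -0.0011], [-0.0036, -0.0026, -1.0]] [ 8.16435205e+00  3.14726898e+01  8.62995819e+01 -2.98057012e-02
  6.24792163e+01  4.77952725e+01]
```

View pics/scene1.png

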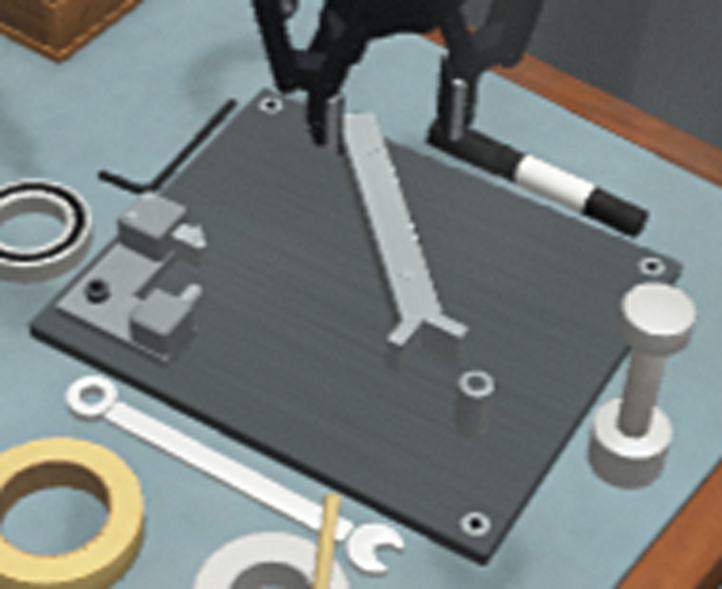

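View pics/top1.png

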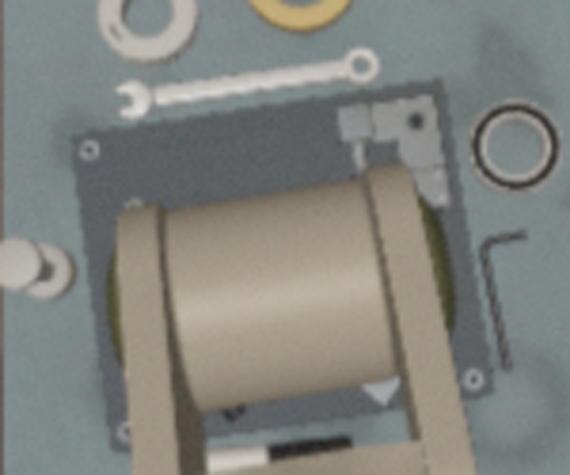

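The fingers straddle the bar's middle with clear space on both sides, so I descend and close gently.

>>> apply_moves --plan '[{"tx": 0,"ty": 1,"tz": -25,"rx": 0,"ry": 0,"rz": 0,"jaw": 0.2},{"tx": 0,"ty": 1,"tz": -45,"rx": 0,"ry": 0,"rz": 0,"jaw": 0.2},{"tx": 0,"ty": 1,"tz": -58,"rx": 0,"ry": 0,"rz": 0,"jaw": 0.2},{"tx": 0,"ty": 1,"tz": -62,"rx": 0,"ry": 0,"rz": 0,"jaw": 0.2},{"tx": 0,"ty": 1,"tz": -62,"rx": 0,"ry": 0,"rz": 0,"jaw": 0.2},{"tx": 0,"ty": 1,"tz": -62,"rx": 0,"ry": 0,"rz": 0,"jaw": -0.3},{"tx": 0,"ty": 1,"tz": -62,"rx": 0,"ry": 0,"rz": 0,"jaw": -0.7},{"tx": 0,"ty": 1,"tz": -62,"rx": 0,"ry": 0,"rz": 0,"jaw": -0.7},{"tx": 0,"ty": 1,"tz": -62,"rx": 0,"ry": 0,"rz": 0,"jaw": -0.7},{"tx": 0,"ty": 1,"tz": -62,"rx": 0,"ry": 0,"rz": 0,"jaw": -0.7}]' --grip_force 25

```text
time_s: 3.2
position: [0.5212, 0.1935, 0.0171]
tool_rot: [[0.639, 0.769, 0.001], [0.769, -0.639, -0.0], [0.0, 0.001, -1.0]]
ft_force: [-0.8, -1.3, 6.8]
grip_width: 0.0192
```

```bash
cat > st.py <<'E'
from rig import env
import numpy as np
o=env.observe()
R=o["tool_rot"]; 
print("t",round(o["time_s"],2),"pos",(o["position"]*1000).round(2),"yang",round(np.degrees(np.arctan2(R[1,1],R[0,1])),2),"z",R[:,2].round(4),"F",o["ft_force"].round(2),"M",o["wrist_torque"].round(3),"w",round(o["grip_width"]*1000,2))
a=-R[:,0] if R[1,0]>0 else R[:,0]
b=np.array([-a[1],a[0],0])
print("bar axis ang",round(np.degrees(np.arctan2(a[1],a[0])),2),"F along a",round(o["ft_force"]@a,2),"F b(+swing)",round(o["ft_force"]@b,2))
P=np.array([589.5,297.5])
c=o["position"][:2]*1000
print("TCP rel post: along a",((c-P)@a[:2]).round(2),"lat",((c-P)@b[:2]).round(2))
E
python3 st.py
```

```text
t 3.2 pos [521.17 193.47  17.09] yang -39.71 z [ 1.2e-03 -5.0e-04 -1.0e+00] F [-0.75 -1.31  6.81] M [-0.162  0.116 -0.039] w 19.23
bar axis ang -129.71 F along a 1.48 F b(+swing) 0.26
TCP rel post: along a 123.69 lat 13.9
```

>>> apply_moves --plan '[{"tx": 0,"ty": 0,"tz": 0,"rx": 0,"ry": 0,"rz": 0,"jaw": -0.7},{"tx": 0,"ty": 0,"tz": 0,"rx": 0,"ry": 0,"rz": 0,"jaw": -0.7}]'

```text
time_s: 3.4
position: [0.5211, 0.1935, 0.0171]
tool_rot: [[0.639, 0.769, 0.001], [0.769, -0.639, -0.0], [0.0, 0.001, -1.0]]
ft_force: [-0.3, -1.4, 1.5]
grip_width: 0.0195
```

```bash
python3 st.py
```

```text
t 3.4 pos [521.09 193.47  17.13] yang -39.7 z [ 1.2e-03 -5.0e-04 -1.0e+00] F [-0.29 -1.43  1.47] M [-0.037  0.141  0.001] w 19.49
bar axis ang -129.7 F along a 1.29 F b(+swing) 0.69
TCP rel post: along a 123.74 lat 13.82
```

>>> apply_moves --plan '[{"tx": -3,"ty": 3,"tz": 0,"rx": 0,"ry": 0,"rz": 0,"jaw": -0.7},{"tx": -6,"ty": 6,"tz": 0,"rx": 0,"ry": 0,"rz": 0,"jaw": -0.7},{"tx": -9,"ty": 9,"tz": 0,"rx": 0,"ry": 0,"rz": 0,"jaw": -0.7},{"tx": -7,"ty": 13,"tz": 0,"rx": 0,"ry": 0,"rz": 0,"jaw": -0.7},{"tx": -4,"ty": 17,"tz": 0,"rx": 0,"ry": 0,"rz": 0,"jaw": -0.7},{"tx": -1,"ty": 21,"tz": 0,"rx": 0,"ry": 0,"rz": 0,"jaw": -0.7},{"tx": 2,"ty": 25,"tz": 0,"rx": 0,"ry": 0,"rz": 0,"jaw": -0.7},{"tx": 5,"ty": 28,"tz": 0,"rx": 0,"ry": 0,"rz": 0,"jaw": -0.7},{"tx": 8,"ty": 31,"tz": 0,"rx": 0,"ry": 0,"rz": 0,"jaw": -0.7},{"tx": 8.6,"ty": 32,"tz": 0,"rx": 0,"ry": 0,"rz": 0,"jaw": -0.7},{"tx": 8.6,"ty": 32,"tz": 0,"rx": 0,"ry": 0,"rz": 0,"jaw": -0.7}]'

```text
time_s: 4.5
position: [0.53, 0.2257, 0.0171]
tool_rot: [[0.639, 0.769, 0.002], [0.769, -0.639, -0.0], [0.001, 0.002, -1.0]]
ft_force: [-0.3, 0.7, -0.1]
grip_width: 0.0191
```

```bash
python3 st.py
```

```text
t 4.5 pos [530.03 225.71  17.14] yang -39.7 z [ 1.9e-03 -1.0e-04 -1.0e+00] F [-0.25  0.66 -0.1 ] M [ 0.158 -0.094 -0.022] w 19.06
bar axis ang -129.7 F along a -0.35 F b(+swing) -0.61
TCP rel post: along a 93.22 lat 0.1
```

```bash
cat > pic.py <<'E'
import sys,cv2
from rig import env
r=env.get_image("scene")["image"][:,:,::-1]
x0,y0,x1,y1=map(int,sys.argv[2:6])
c=r[y0:y1,x0:x1]; f=min(780/(x1-x0),580/(y1-y0))
cv2.imwrite(f"pics/{sys.argv[1]}.png",cv2.resize(c,None,fx=f,fy=f,interpolation=cv2.INTER_CUBIC))
E
python3 pic.py s2 230 140 350 230
```

```text
(no output)
```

View pics/s2.png

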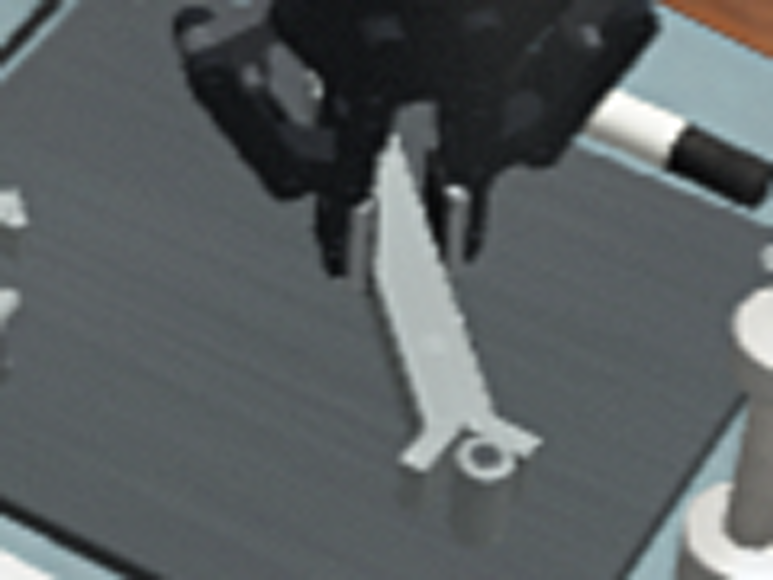

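The fork straddles the post at (487,457) and is a few mm short of it. I'll advance slowly and watch the force.

>>> apply_moves --plan '[{"tx": 0.6,"ty": 0.8,"tz": 0,"rx": 0,"ry": 0,"rz": 0,"jaw": -0.7},{"tx": 1.3,"ty": 1.5,"tz": 0,"rx": 0,"ry": 0,"rz": 0,"jaw": -0.7},{"tx": 1.9,"ty": 2.3,"tz": 0,"rx": 0,"ry": 0,"rz": 0,"jaw": -0.7},{"tx": 2.6,"ty": 3.1,"tz": 0,"rx": 0,"ry": 0,"rz": 0,"jaw": -0.7},{"tx": 3.2,"ty": 3.8,"tz": 0,"rx": 0,"ry": 0,"rz": 0,"jaw": -0.7},{"tx": 3.2,"ty": 3.8,"tz": 0,"rx": 0,"ry": 0,"rz": 0,"jaw": -0.7}]'

```text
time_s: 5.15
position: [0.5332, 0.2296, 0.0171]
tool_rot: [[0.639, 0.769, 0.002], [0.769, -0.639, 0.0], [0.001, 0.001, -1.0]]
ft_force: [0.0, -0.2, 0.4]
grip_width: 0.0192
```

```bash
python3 st.py
```

```text
t 5.15 pos [533.24 229.56  17.13] yang -39.71 z [ 1.9e-03  1.0e-04 -1.0e+00] F [ 0.04 -0.25  0.45] M [0.051 0.074 0.043] w 19.18
bar axis ang -129.71 F along a 0.17 F b(+swing) 0.18
TCP rel post: along a 88.21 lat 0.12
```

>>> apply_moves --plan '[{"tx": 0.6,"ty": 0.8,"tz": 0,"rx": 0,"ry": 0,"rz": 0,"jaw": -0.7},{"tx": 1.3,"ty": 1.5,"tz": 0,"rx": 0,"ry": 0,"rz": 0,"jaw": -0.7},{"tx": 1.3,"ty": 1.5,"tz": 0,"rx": 0,"ry": 0,"rz": 0,"jaw": -0.7}]'

```text
time_s: 5.45
position: [0.5346, 0.2312, 0.0171]
tool_rot: [[0.639, 0.769, 0.002], [0.769, -0.639, 0.0], [0.002, 0.002, -1.0]]
ft_force: [-1.5, -0.0, 0.1]
grip_width: 0.0194
```

```bash
python3 st.py
```

```text
t 5.45 pos [534.64 231.21  17.12] yang -39.71 z [ 2.1e-03  2.0e-04 -1.0e+00] F [-1.51 -0.04  0.08] M [-0.007  0.107  0.025] w 19.4
bar axis ang -129.7 F along a 1.0 F b(+swing) -1.13
TCP rel post: along a 86.05 lat 0.14
```

>>> apply_moves --plan '[{"tx": 0.4,"ty": 0.4,"tz": 0,"rx": 0,"ry": 0,"rz": 0,"jaw": -0.7},{"tx": 0.6,"ty": 0.8,"tz": 0,"rx": 0,"ry": 0,"rz": 0,"jaw": -0.7},{"tx": 0.6,"ty": 0.8,"tz": 0,"rx": 0,"ry": 0,"rz": 0,"jaw": -0.7}]'

```text
time_s: 5.75
position: [0.5353, 0.232, 0.0171]
tool_rot: [[0.639, 0.769, 0.002], [0.769, -0.639, 0.0], [0.002, 0.002, -1.0]]
ft_force: [-0.4, -1.4, 0.4]
grip_width: 0.0189
```

```bash
python3 st.py
```

```text
t 5.75 pos [535.29 232.    17.12] yang -39.7 z [ 2.2e-03  2.0e-04 -1.0e+00] F [-0.36 -1.43  0.39] M [-0.086  0.079  0.023] w 18.89
bar axis ang -129.7 F along a 1.33 F b(+swing) 0.64
TCP rel post: along a 85.02 lat 0.13
```

>>> apply_moves --plan '[{"tx": 0.4,"ty": 0.4,"tz": 0,"rx": 0,"ry": 0,"rz": 0,"jaw": -0.7},{"tx": 0.6,"ty": 0.8,"tz": 0,"rx": 0,"ry": 0,"rz": 0,"jaw": -0.7},{"tx": 0.6,"ty": 0.8,"tz": 0,"rx": 0,"ry": 0,"rz": 0,"jaw": -0.7}]'

```text
time_s: 6.05
position: [0.5354, 0.2325, 0.0171]
tool_rot: [[0.639, 0.77, 0.001], [0.77, -0.639, -0.001], [0.0, 0.001, -1.0]]
ft_force: [-2.8, -3.3, 3.7]
grip_width: 0.0192
```

```bash
python3 st.py; python3 pic.py s3 230 140 350 230
```

```text
t 6.05 pos [535.43 232.46  17.13] yang -39.69 z [ 1.e-03 -7.e-04 -1.e+00] F [-2.79 -3.28  3.69] M [-0.613  0.551  0.143] w 19.15
bar axis ang -129.69 F along a 4.31 F b(+swing) -0.05
TCP rel post: along a 84.58 lat -0.07
```

View pics/s3.png

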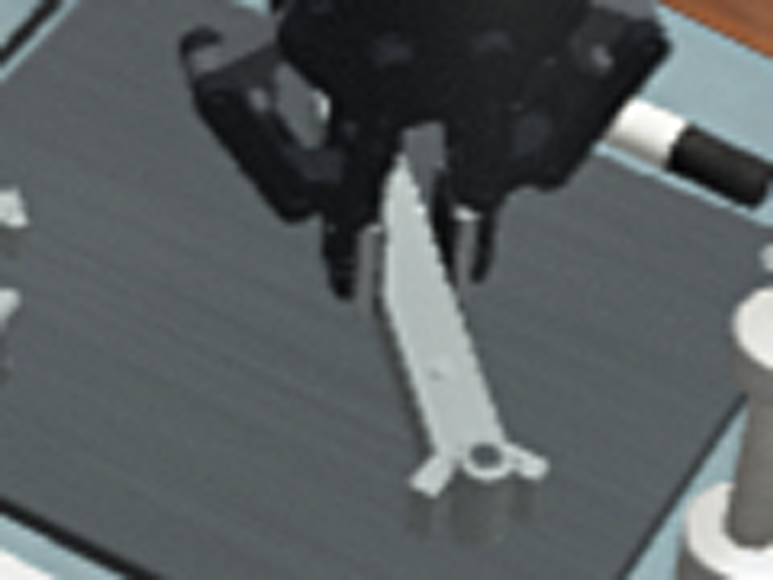

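The heel is seated: 4.3 N along the bar, balanced side to side, and the picture shows the post (487,457) in the V. Next I work out the arc.

```bash
cat > arc.py <<'E'
import sys,json
from rig import env
import numpy as np
# args: target angle deg, n rows, inward bias mm, px, py, R
th1,n,bias,px,py,R=map(float,sys.argv[1:7]);n=int(n)
o=env.observe();Rm=o["tool_rot"];a=-Rm[:,0] if Rm[1,0]>0 else Rm[:,0]
th0=np.degrees(np.arctan2(a[1],a[0]));c=o["position"][:2]*1000
print("tilt fix rx,ry ~",np.cross(Rm[:,2],[0,0,-1]).round(4))
for i in range(1,n+1):
    t=np.radians(th0+(th1-th0)*i/n)
    q=np.array([px,py])+(R-bias)*np.array([np.cos(t),np.sin(t)])-c
    print(f"tx {q[0]:.1f} ty {q[1]:.1f} rz {t-np.radians(th0):.3f}")
E
python3 arc.py -110 10 0.4 589.85 298.02 85.2
```

```text
tilt fix rx,ry ~ [0.0006 0.001  0.    ]
tx 2.6 ty -1.5 rz 0.034
tx 4.9 ty -3.3 rz 0.069
tx 7.3 ty -4.9 rz 0.103
tx 9.7 ty -6.5 rz 0.137
tx 12.2 ty -8.0 rz 0.172
tx 14.8 ty -9.4 rz 0.206
tx 17.4 ty -10.7 rz 0.241
tx 20.0 ty -12.0 rz 0.275
tx 22.7 ty -13.1 rz 0.309
tx 25.4 ty -14.1 rz 0.344
```

>>> apply_moves --plan '[{"tx": 2.6,"ty": -1.5,"tz": 0,"rx": 0,"ry": 0,"rz": 0.034,"jaw": -0.7},{"tx": 4.9,"ty": -3.3,"tz": 0,"rx": 0,"ry": 0,"rz": 0.069,"jaw": -0.7},{"tx": 7.3,"ty": -4.9,"tz": 0,"rx": 0,"ry": 0,"rz": 0.103,"jaw": -0.7},{"tx": 9.7,"ty": -6.5,"tz": 0,"rx": 0,"ry": 0,"rz": 0.137,"jaw": -0.7},{"tx": 12.2,"ty": -8.0,"tz": 0,"rx": 0,"ry": 0,"rz": 0.172,"jaw": -0.7}]'

```text
time_s: 6.6
position: [0.5472, 0.2243, 0.0171]
tool_rot: [[0.496, 0.868, -0.0], [0.868, -0.496, -0.001], [-0.001, 0.0, -1.0]]
ft_force: [-3.9, -1.7, 3.0]
grip_width: 0.0193
```

```bash
python3 st.py; python3 arc.py -107 6 0.4 589.85 298.02 85.2
```

```text
t 6.6 pos [547.2  224.33  17.11] yang -29.75 z [-1.e-04 -7.e-04 -1.e+00] F [-3.92 -1.68  3.02] M [-0.266  0.552 -0.015] w 19.3
bar axis ang -119.75 F along a 3.4 F b(+swing) -2.57
TCP rel post: along a 84.52 lat -0.41
tilt fix rx,ry ~ [ 0.0007 -0.0001  0.    ]
tx 3.3 ty -1.4 rz 0.037
tx 6.1 ty -2.8 rz 0.074
tx 9.0 ty -4.2 rz 0.111
tx 11.9 ty -5.3 rz 0.148
tx 14.9 ty -6.4 rz 0.185
tx 17.9 ty -7.4 rz 0.223
```

>>> apply_moves --plan '[{"tx": 3.3,"ty": -1.4,"tz": 0,"rx": 0,"ry": 0,"rz": 0.037,"jaw": -0.7},{"tx": 6.1,"ty": -2.8,"tz": 0,"rx": 0,"ry": 0,"rz": 0.074,"jaw": -0.7},{"tx": 9.0,"ty": -4.2,"tz": 0,"rx": 0,"ry": 0,"rz": 0.111,"jaw": -0.7},{"tx": 11.9,"ty": -5.3,"tz": 0,"rx": 0,"ry": 0,"rz": 0.148,"jaw": -0.7},{"tx": 14.9,"ty": -6.4,"tz": 0,"rx": 0,"ry": 0,"rz": 0.185,"jaw": -0.7},{"tx": 17.9,"ty": -7.4,"tz": 0,"rx": 0,"ry": 0,"rz": 0.223,"jaw": -0.7},{"tx": 17.9,"ty": -7.4,"tz": 0,"rx": 0,"ry": 0,"rz": 0.223,"jaw": -0.7}]'

```text
time_s: 7.3
position: [0.565, 0.2167, 0.0171]
tool_rot: [[0.291, 0.957, -0.001], [0.957, -0.291, -0.001], [-0.001, -0.0, -1.0]]
ft_force: [-3.1, -2.9, 2.6]
grip_width: 0.0193
```

```bash
python3 st.py; python3 arc.py -97 6 0.4 589.85 298.02 85.2; python3 pic.py s4 230 130 350 230
```

```text
t 7.3 pos [565.01 216.71  17.09] yang -16.94 z [-5.0e-04 -1.1e-03 -1.0e+00] F [-3.11 -2.89  2.56] M [-0.424  0.5    0.342] w 19.33
bar axis ang -106.94 F along a 3.67 F b(+swing) -2.13
TCP rel post: along a 84.42 lat 0.11
tilt fix rx,ry ~ [ 0.0011 -0.0005  0.    ]
tx 2.5 ty -0.5 rz 0.029
tx 4.9 ty -1.1 rz 0.058
tx 7.3 ty -1.6 rz 0.087
tx 9.7 ty -2.1 rz 0.116
tx 12.1 ty -2.5 rz 0.145
tx 14.5 ty -2.9 rz 0.173
```

View pics/s4.png

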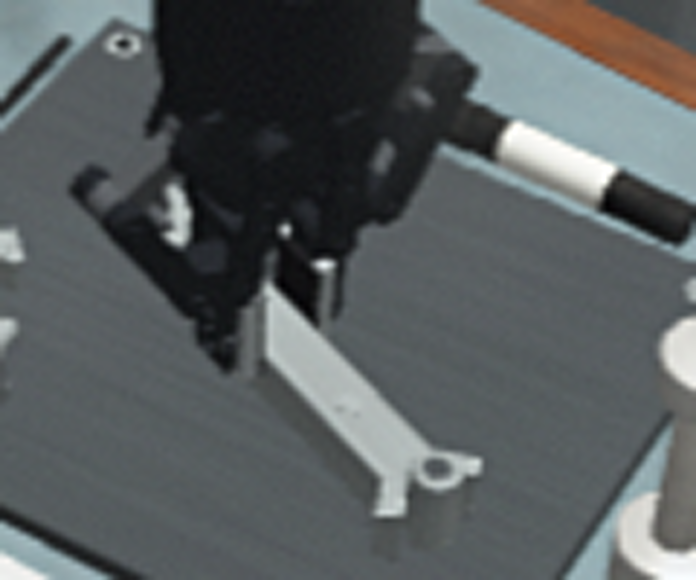

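>>> apply_moves --plan '[{"tx": 2.2,"ty": -0.4,"tz": 0,"rx": 0,"ry": 0,"rz": 0.029,"jaw": -0.7},{"tx": 4.6,"ty": -1.0,"tz": 0,"rx": 0,"ry": 0,"rz": 0.058,"jaw": -0.7},{"tx": 7.0,"ty": -1.5,"tz": 0,"rx": 0,"ry": 0,"rz": 0.087,"jaw": -0.7},{"tx": 9.4,"ty": -2.0,"tz": 0,"rx": 0,"ry": 0,"rz": 0.116,"jaw": -0.7},{"tx": 11.8,"ty": -2.4,"tz": 0,"rx": 0,"ry": 0,"rz": 0.145,"jaw": -0.7},{"tx": 14.2,"ty": -2.8,"tz": 0,"rx": 0,"ry": 0,"rz": 0.173,"jaw": -0.7},{"tx": 14.2,"ty": -2.8,"tz": 0,"rx": 0,"ry": 0,"rz": 0.173,"jaw": -0.7}]'

```text
time_s: 8.05
position: [0.5792, 0.2138, 0.0171]
tool_rot: [[0.123, 0.992, -0.0], [0.992, -0.123, -0.001], [-0.001, 0.0, -1.0]]
ft_force: [-2.6, -2.3, 1.7]
grip_width: 0.0191
```

```bash
python3 st.py; python3 arc.py -92 8 0.4 589.55 298.1 85.2; python3 pic.py s5 210 130 330 220
```

```text
t 8.05 pos [579.24 213.85  17.09] yang -7.05 z [-1.0e-04 -1.4e-03 -1.0e+00] F [-2.56 -2.3   1.67] M [-0.384  0.529  0.377] w 19.15
bar axis ang -97.05 F along a 2.6 F b(+swing) -2.26
TCP rel post: along a 84.28 lat 0.08
tilt fix rx,ry ~ [ 0.0014 -0.0001  0.    ]
tx 0.8 ty -0.0 rz 0.011
tx 1.8 ty -0.1 rz 0.022
tx 2.7 ty -0.2 rz 0.033
tx 3.6 ty -0.3 rz 0.044
tx 4.6 ty -0.4 rz 0.055
tx 5.5 ty -0.4 rz 0.066
tx 6.4 ty -0.5 rz 0.077
tx 7.3 ty -0.5 rz 0.088
```

View pics/s5.png

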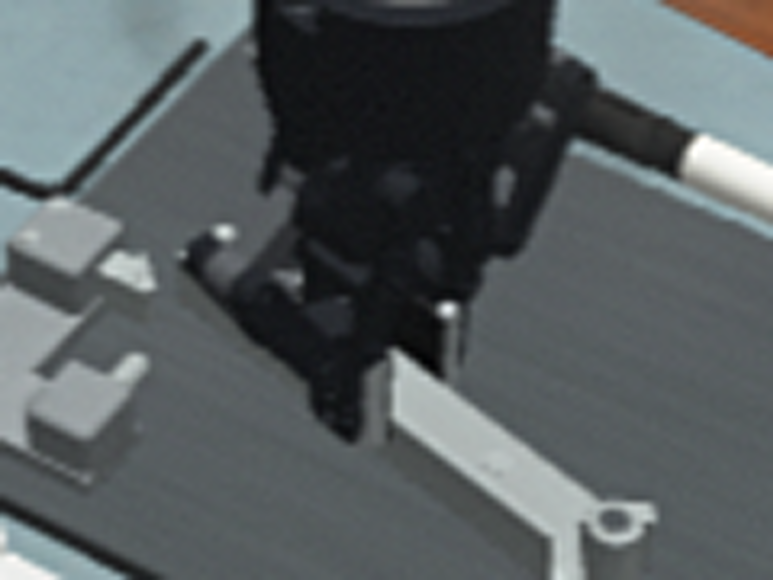

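>>> apply_moves --plan '[{"tx": 0.8,"ty": 0,"tz": 0,"rx": 0,"ry": 0,"rz": 0.011,"jaw": -0.7},{"tx": 1.8,"ty": -0.1,"tz": 0,"rx": 0,"ry": 0,"rz": 0.022,"jaw": -0.7},{"tx": 2.7,"ty": -0.2,"tz": 0,"rx": 0,"ry": 0,"rz": 0.033,"jaw": -0.7},{"tx": 3.6,"ty": -0.3,"tz": 0,"rx": 0,"ry": 0,"rz": 0.044,"jaw": -0.7},{"tx": 4.6,"ty": -0.4,"tz": 0,"rx": 0,"ry": 0,"rz": 0.055,"jaw": -0.7},{"tx": 5.5,"ty": -0.4,"tz": 0,"rx": 0,"ry": 0,"rz": 0.066,"jaw": -0.7}]'

```text
time_s: 8.7
position: [0.5844, 0.2134, 0.0171]
tool_rot: [[0.058, 0.998, -0.001], [0.998, -0.058, -0.002], [-0.002, -0.0, -1.0]]
ft_force: [-4.2, -3.4, 3.4]
grip_width: 0.0195
```

```bash
python3 st.py; python3 arc.py -90 8 0.4 589.55 298.1 85.2
```

```text
t 8.7 pos [584.36 213.42  17.13] yang -3.31 z [-6.0e-04 -1.7e-03 -1.0e+00] F [-4.17 -3.41  3.4 ] M [-0.511  0.706  0.238] w 19.51
bar axis ang -93.31 F along a 3.65 F b(+swing) -3.97
TCP rel post: along a 84.23 lat -0.28
tilt fix rx,ry ~ [ 0.0017 -0.0006  0.    ]
tx 0.9 ty -0.0 rz 0.007
tx 1.5 ty -0.0 rz 0.014
tx 2.1 ty -0.1 rz 0.022
tx 2.7 ty -0.1 rz 0.029
tx 3.4 ty -0.1 rz 0.036
tx 4.0 ty -0.1 rz 0.043
tx 4.6 ty -0.1 rz 0.051
tx 5.2 ty -0.1 rz 0.058
```

>>> apply_moves --plan '[{"tx": 0.7,"ty": 0,"tz": 0,"rx": 0,"ry": 0,"rz": 0.007,"jaw": -0.7},{"tx": 1.3,"ty": 0,"tz": 0,"rx": 0,"ry": 0,"rz": 0.014,"jaw": -0.7},{"tx": 1.9,"ty": -0.1,"tz": 0,"rx": 0,"ry": 0,"rz": 0.022,"jaw": -0.7},{"tx": 2.5,"ty": -0.1,"tz": 0,"rx": 0,"ry": 0,"rz": 0.029,"jaw": -0.7},{"tx": 3.1,"ty": -0.1,"tz": 0,"rx": 0,"ry": 0,"rz": 0.036,"jaw": -0.7}]'

```text
time_s: 9.2
position: [0.5862, 0.2134, 0.0171]
tool_rot: [[0.023, 1.0, -0.003], [1.0, -0.023, -0.002], [-0.002, -0.003, -1.0]]
ft_force: [-8.6, -3.4, 7.2]
grip_width: 0.0193
```

```bash
python3 st.py; python3 arc.py -88 8 0.4 589.55 298.1 85.2;python3 pic.py s6 210 130 330 220
```

```text
t 9.2 pos [586.23 213.36  17.13] yang -1.33 z [-0.0034 -0.0016 -1.    ] F [-8.61 -3.39  7.18] M [-0.488  1.485 -0.482] w 19.33
bar axis ang -91.33 F along a 3.6 F b(+swing) -8.53
TCP rel post: along a 84.19 lat -1.32
tilt fix rx,ry ~ [ 0.0016 -0.0034  0.    ]
tx 2.0 ty -0.0 rz 0.007
tx 2.6 ty -0.1 rz 0.015
tx 3.2 ty -0.1 rz 0.022
tx 3.8 ty -0.1 rz 0.029
tx 4.4 ty -0.1 rz 0.036
tx 5.1 ty -0.0 rz 0.044
tx 5.7 ty -0.0 rz 0.051
tx 6.3 ty -0.0 rz 0.058
```

View pics/s6.png

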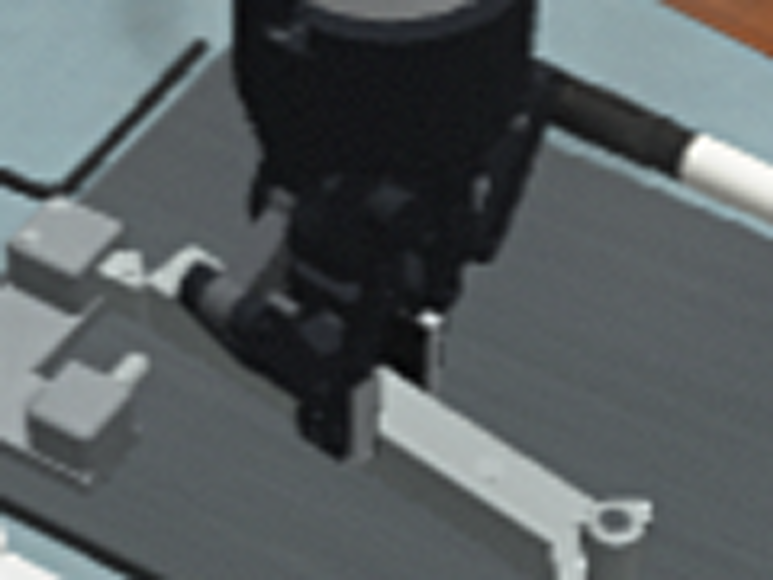

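>>> apply_moves --plan '[{"tx": 1.6,"ty": 0,"tz": 0.3,"rx": 0,"ry": 0,"rz": 0.015,"jaw": -0.7},{"tx": 2.3,"ty": -0.1,"tz": 0.3,"rx": 0,"ry": 0,"rz": 0.022,"jaw": -0.7},{"tx": 3.0,"ty": -0.1,"tz": 0.3,"rx": 0,"ry": 0,"rz": 0.03,"jaw": -0.7},{"tx": 3.7,"ty": -0.1,"tz": 0.3,"rx": 0,"ry": 0,"rz": 0.038,"jaw": -0.7},{"tx": 4.4,"ty": -0.1,"tz": 0.3,"rx": 0,"ry": 0,"rz": 0.046,"jaw": -0.7}]'

```text
time_s: 9.75
position: [0.5906, 0.2134, 0.0172]
tool_rot: [[-0.024, 1.0, -0.004], [1.0, 0.024, -0.002], [-0.002, -0.004, -1.0]]
ft_force: [-3.5, -0.7, -0.6]
grip_width: 0.0195
```

```bash
python3 st.py; python3 arc.py -86 8 0.4 589.55 298.1 85.2
```

```text
t 9.75 pos [590.6  213.4   17.17] yang 1.35 z [-0.0037 -0.0016 -1.    ] F [-3.48 -0.68 -0.59] M [-0.116  0.45  -0.003] w 19.53
bar axis ang -88.65 F along a 0.59 F b(+swing) -3.5
TCP rel post: along a 84.1 lat -0.89
tilt fix rx,ry ~ [ 0.0016 -0.0037  0.    ]
tx 1.4 ty -0.1 rz 0.006
tx 1.9 ty -0.0 rz 0.012
tx 2.4 ty -0.0 rz 0.017
tx 2.9 ty -0.0 rz 0.023
tx 3.4 ty 0.0 rz 0.029
tx 3.9 ty 0.0 rz 0.035
tx 4.4 ty 0.1 rz 0.040
tx 4.9 ty 0.1 rz 0.046
```

>>> apply_moves --plan '[{"tx": 0.8,"ty": 0.2,"tz": 0,"rx": 0,"ry": 0,"rz": 0.006,"jaw": -0.7},{"tx": 1.3,"ty": 0.3,"tz": 0,"rx": 0,"ry": 0,"rz": 0.012,"jaw": -0.7},{"tx": 1.8,"ty": 0.3,"tz": 0,"rx": 0,"ry": 0,"rz": 0.017,"jaw": -0.7},{"tx": 2.3,"ty": 0.3,"tz": 0,"rx": 0,"ry": 0,"rz": 0.023,"jaw": -0.7},{"tx": 2.8,"ty": 0.3,"tz": 0,"rx": 0,"ry": 0,"rz": 0.029,"jaw": -0.7}]'

```text
time_s: 10.25
position: [0.5932, 0.2135, 0.0171]
tool_rot: [[-0.053, 0.999, -0.004], [0.999, 0.053, -0.002], [-0.002, -0.004, -1.0]]
ft_force: [-4.5, -2.9, 1.0]
grip_width: 0.0196
```

```bash
python3 st.py; python3 arc.py -85 8 0.4 589.55 298.1 85.2;python3 pic.py s7 210 130 330 220
```

```text
t 10.25 pos [593.2  213.52  17.14] yang 3.05 z [-0.0043 -0.0021 -1.    ] F [-4.45 -2.93  1.05] M [-0.382  0.703  0.061] w 19.57
bar axis ang -86.95 F along a 2.69 F b(+swing) -4.6
TCP rel post: along a 84.05 lat -0.78
tilt fix rx,ry ~ [ 0.0021 -0.0043  0.    ]
tx 1.2 ty -0.1 rz 0.004
tx 1.6 ty -0.1 rz 0.009
tx 1.9 ty -0.0 rz 0.013
tx 2.3 ty -0.0 rz 0.017
tx 2.7 ty 0.0 rz 0.021
tx 3.0 ty 0.0 rz 0.026
tx 3.4 ty 0.1 rz 0.030
tx 3.7 ty 0.1 rz 0.034
```

View pics/s7.png

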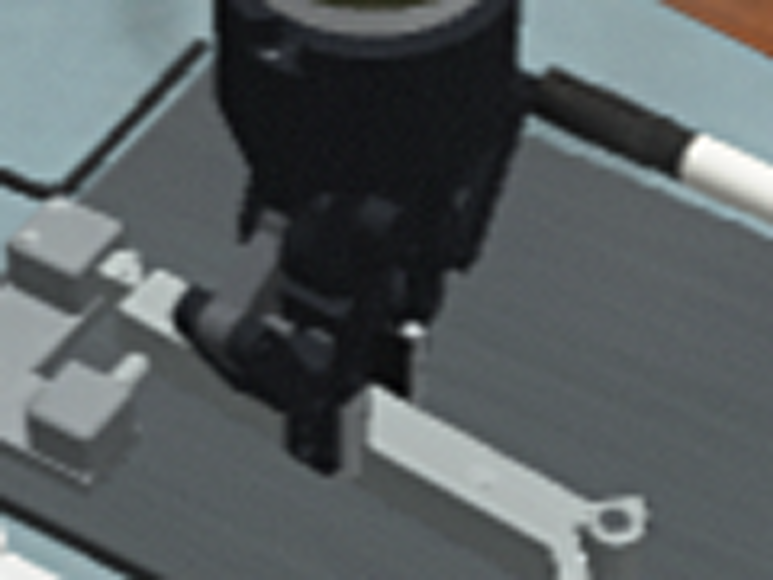

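>>> apply_moves --plan '[{"tx": 0.8,"ty": 0,"tz": 0,"rx": 0,"ry": 0,"rz": 0.006,"jaw": -0.7},{"tx": 1.3,"ty": 0.1,"tz": 0,"rx": 0,"ry": 0,"rz": 0.012,"jaw": -0.7},{"tx": 1.8,"ty": 0.1,"tz": 0,"rx": 0,"ry": 0,"rz": 0.017,"jaw": -0.7},{"tx": 2.3,"ty": 0.1,"tz": 0,"rx": 0,"ry": 0,"rz": 0.023,"jaw": -0.7}]'

```text
time_s: 10.7
position: [0.5953, 0.2137, 0.0172]
tool_rot: [[-0.077, 0.997, -0.005], [0.997, 0.077, -0.002], [-0.002, -0.005, -1.0]]
ft_force: [-4.3, -0.6, 1.4]
grip_width: 0.0192
```

```bash
python3 st.py; python3 arc.py -84 8 0.4 589.55 298.1 85.2;python3 pic.py s8 210 130 330 220
```

```text
t 10.7 pos [595.25 213.65  17.16] yang 4.41 z [-0.005  -0.0023 -1.    ] F [-4.32 -0.64  1.37] M [-0.253  0.737  0.117] w 19.17
bar axis ang -85.58 F along a 0.31 F b(+swing) -4.36
TCP rel post: along a 84.04 lat -0.72
tilt fix rx,ry ~ [ 0.0023 -0.005   0.    ]
tx 1.1 ty -0.1 rz 0.003
tx 1.4 ty -0.1 rz 0.007
tx 1.7 ty -0.0 rz 0.010
tx 2.0 ty -0.0 rz 0.014
tx 2.3 ty 0.0 rz 0.017
tx 2.6 ty 0.1 rz 0.021
tx 2.9 ty 0.1 rz 0.024
tx 3.2 ty 0.1 rz 0.028
```

View pics/s8.png

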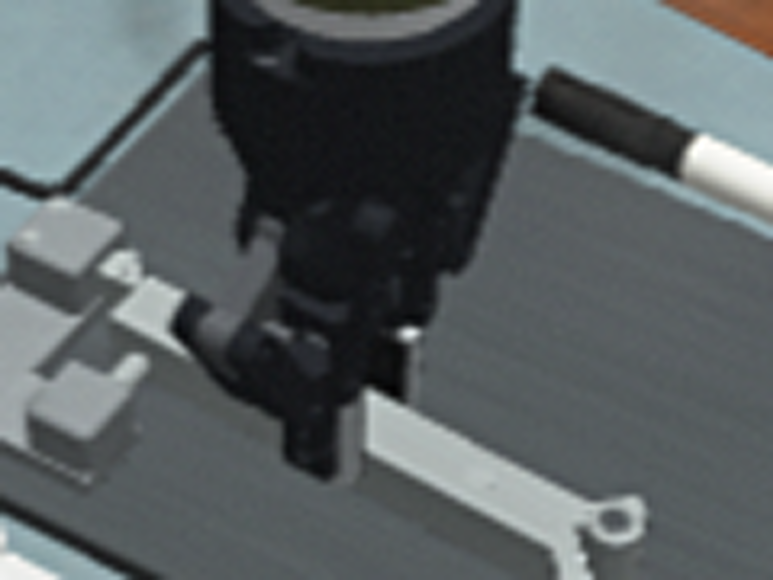

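>>> apply_moves --plan '[{"tx": 0.7,"ty": 0.1,"tz": 0,"rx": 0,"ry": 0,"rz": 0.006,"jaw": -0.7},{"tx": 1.1,"ty": 0.2,"tz": 0,"rx": 0,"ry": 0,"rz": 0.011,"jaw": -0.7},{"tx": 1.5,"ty": 0.3,"tz": 0,"rx": 0,"ry": 0,"rz": 0.016,"jaw": -0.7},{"tx": 1.5,"ty": 0.3,"tz": 0,"rx": 0,"ry": 0,"rz": 0.016,"jaw": -0.7}]'

```text
time_s: 11.15
position: [0.5967, 0.2138, 0.0172]
tool_rot: [[-0.094, 0.996, -0.005], [0.996, 0.094, -0.003], [-0.002, -0.006, -1.0]]
ft_force: [-3.8, -3.1, 2.0]
grip_width: 0.019
```

```bash
python3 st.py
```

```text
t 11.15 pos [596.68 213.79  17.17] yang 5.38 z [-0.0054 -0.0028 -1.    ] F [-3.75 -3.08  1.96] M [-0.42   0.703  0.156] w 19.02
bar axis ang -84.62 F along a 2.72 F b(+swing) -4.03
TCP rel post: along a 84.02 lat -0.69
```

>>> apply_moves --plan '[{"tx": 0.2,"ty": 0.1,"tz": 0,"rx": 0,"ry": 0,"rz": 0.006,"jaw": -0.7},{"tx": 0.6,"ty": 0.2,"tz": 0,"rx": 0,"ry": 0,"rz": 0.011,"jaw": -0.7},{"tx": 1.0,"ty": 0.3,"tz": 0,"rx": 0,"ry": 0,"rz": 0.016,"jaw": -0.7},{"tx": 1.0,"ty": 0.3,"tz": 0,"rx": 0,"ry": 0,"rz": 0.016,"jaw": -0.7}]'

```text
time_s: 11.55
position: [0.5974, 0.2138, 0.0172]
tool_rot: [[-0.109, 0.994, -0.006], [0.994, 0.109, -0.003], [-0.003, -0.006, -1.0]]
ft_force: [-4.6, -3.6, 2.1]
grip_width: 0.0192
```

```bash
python3 st.py;python3 pic.py s9 210 130 330 220
```

```text
t 11.55 pos [597.45 213.84  17.17] yang 6.28 z [-0.0062 -0.0033 -1.    ] F [-4.56 -3.57  2.05] M [-0.463  0.778 -0.099] w 19.22
bar axis ang -83.71 F along a 3.06 F b(+swing) -4.92
TCP rel post: along a 84.03 lat -1.26
```

View pics/s9.png

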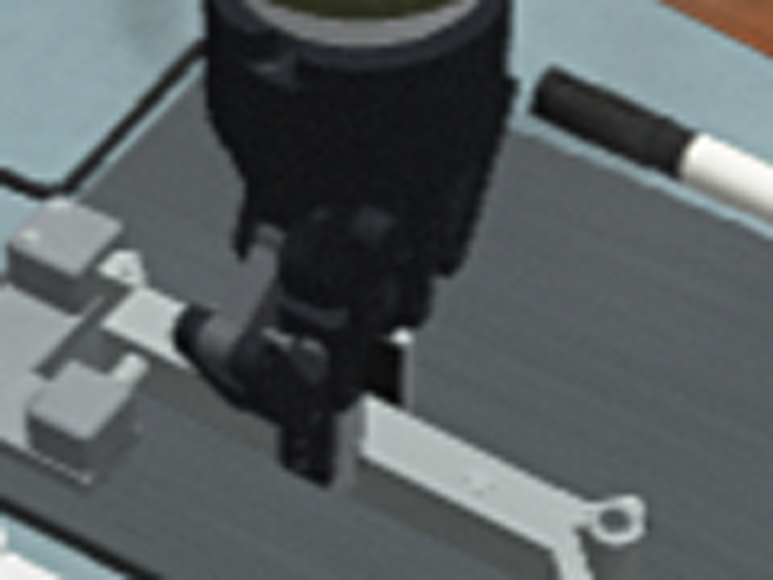

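>>> apply_moves --plan '[{"tx": 0.6,"ty": 0.2,"tz": 0,"rx": 0,"ry": 0,"rz": 0.007,"jaw": -0.7},{"tx": 0.9,"ty": 0.3,"tz": 0,"rx": 0,"ry": 0,"rz": 0.01,"jaw": -0.7},{"tx": 0.9,"ty": 0.3,"tz": 0,"rx": 0,"ry": 0,"rz": 0.01,"jaw": -0.7}]'

```text
time_s: 11.9
position: [0.598, 0.2139, 0.0172]
tool_rot: [[-0.119, 0.993, -0.007], [0.993, 0.119, -0.004], [-0.003, -0.008, -1.0]]
ft_force: [-5.4, -3.3, 1.6]
grip_width: 0.0196
```

```bash
python3 st.py
```

```text
t 11.9 pos [597.99 213.92  17.18] yang 6.83 z [-0.0072 -0.0037 -1.    ] F [-5.44 -3.32  1.62] M [-0.531  0.933 -0.336] w 19.57
bar axis ang -83.17 F along a 2.66 F b(+swing) -5.8
TCP rel post: along a 84.0 lat -1.51
```

>>> apply_moves --plan '[{"tx": 0.6,"ty": 0.2,"tz": 0,"rx": 0,"ry": 0,"rz": 0.007,"jaw": -0.7},{"tx": 0.8,"ty": 0.2,"tz": 0,"rx": 0,"ry": 0,"rz": 0.009,"jaw": -0.7},{"tx": 0.8,"ty": 0.2,"tz": 0,"rx": 0,"ry": 0,"rz": 0.009,"jaw": -0.7}]'

```text
time_s: 12.2
position: [0.5987, 0.2139, 0.0172]
tool_rot: [[-0.127, 0.992, -0.008], [0.992, 0.127, -0.004], [-0.003, -0.008, -1.0]]
ft_force: [-4.4, -2.2, 1.5]
grip_width: 0.0194
```

```bash
python3 st.py;python3 pic.py s10 210 130 330 220
```

```text
t 12.2 pos [598.69 213.94  17.18] yang 7.31 z [-0.0077 -0.0038 -1.    ] F [-4.42 -2.2   1.54] M [-0.471  0.669 -0.314] w 19.42
bar axis ang -82.69 F along a 1.62 F b(+swing) -4.66
TCP rel post: along a 84.05 lat -1.52
```

View pics/s10.png

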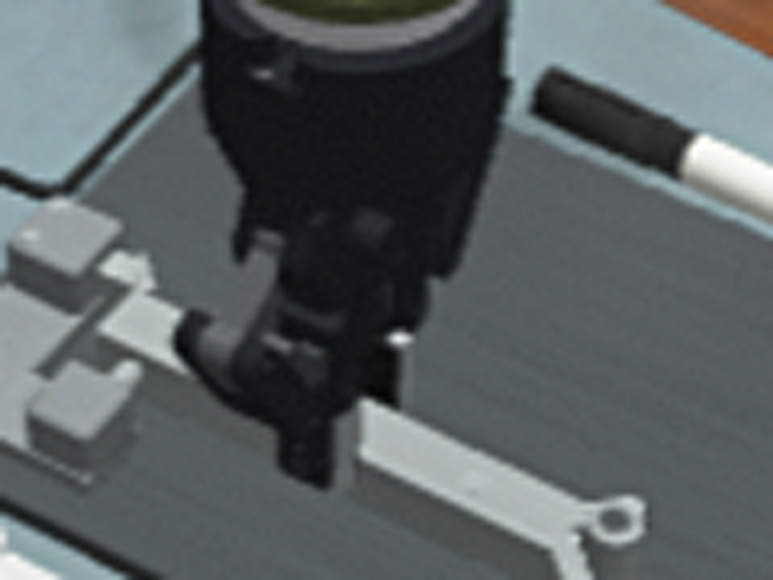

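```bash
python3 - <<'E'
import cv2,numpy as np
a=[cv2.imread(f"pics/{n}.png")[190:420,0:260] for n in ["s5","s9","s10"]]
cv2.imwrite("pics/cmp.png",np.hstack(a))
E
```

```text
(no output)
```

View pics/cmp.png

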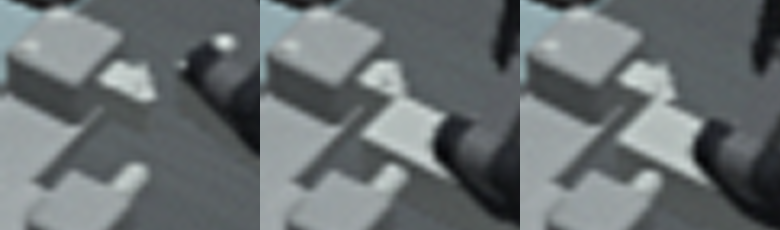

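>>> apply_moves --plan '[{"tx": 0,"ty": 0,"tz": 0,"rx": 0,"ry": 0,"rz": 0,"jaw": -0.7},{"tx": -0.2,"ty": 0,"tz": 0,"rx": 0,"ry": 0,"rz": -0.003,"jaw": -0.7}]'

```text
time_s: 12.45
position: [0.5986, 0.2139, 0.0172]
tool_rot: [[-0.124, 0.992, -0.007], [0.992, 0.124, -0.004], [-0.003, -0.008, -1.0]]
ft_force: [-3.0, -3.1, 0.6]
grip_width: 0.0196
```

```bash
python3 st.py
```

```text
t 12.45 pos [598.59 213.92  17.18] yang 7.12 z [-0.0075 -0.0037 -1.    ] F [-3.   -3.09  0.6 ] M [-0.285  0.503 -0.222] w 19.63
bar axis ang -82.88 F along a 2.7 F b(+swing) -3.36
TCP rel post: along a 84.06 lat -1.34
```

The comparison shows the tooth out again behind the bar's corner in the last frame, and the swing force dropped, so the catch has clicked. Next I back off the load and check that it holds.

>>> apply_moves --plan '[{"tx": -0.4,"ty": 0,"tz": 0,"rx": 0,"ry": 0,"rz": -0.005,"jaw": -0.7},{"tx": -0.8,"ty": 0,"tz": 0,"rx": 0,"ry": 0,"rz": -0.01,"jaw": -0.7},{"tx": -0.8,"ty": 0,"tz": 0,"rx": 0,"ry": 0,"rz": -0.01,"jaw": -0.7}]'

```text
time_s: 12.75
position: [0.5984, 0.2139, 0.0172]
tool_rot: [[-0.114, 0.993, -0.006], [0.993, 0.114, -0.004], [-0.003, -0.006, -1.0]]
ft_force: [1.2, -1.8, -3.0]
grip_width: 0.0194
```

```bash
python3 st.py;python3 pic.py s11 210 130 330 220
```

```text
t 12.75 pos [598.43 213.9   17.21] yang 6.56 z [-0.0059 -0.0036 -1.    ] F [ 1.19 -1.8  -3.04] M [-0.219 -0.276  0.146] w 19.37
bar axis ang -83.44 F along a 1.91 F b(+swing) 0.97
TCP rel post: along a 84.07 lat -0.68
```

View pics/s11.png

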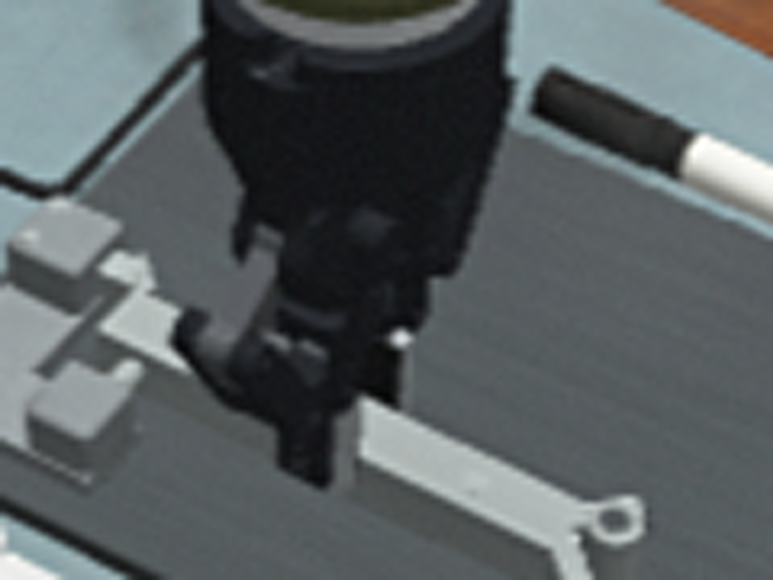

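The catch holds: the reversed pull moved it only 0.16 mm and the force changed sign. I release now.

>>> apply_moves --plan '[{"tx": 0,"ty": 0,"tz": 0,"rx": 0,"ry": 0,"rz": 0,"jaw": -0.5},{"tx": 0,"ty": 0,"tz": 0,"rx": 0,"ry": 0,"rz": 0,"jaw": -0.3},{"tx": 0,"ty": 0,"tz": 0,"rx": 0,"ry": 0,"rz": 0,"jaw": -0.1},{"tx": 0,"ty": 0,"tz": 0,"rx": 0,"ry": 0,"rz": 0,"jaw": 0.0},{"tx": 0,"ty": 0,"tz": 0,"rx": 0,"ry": 0,"rz": 0,"jaw": 0.0}]'

```text
time_s: 13.3
position: [0.5984, 0.214, 0.0173]
tool_rot: [[-0.114, 0.993, -0.006], [0.993, 0.114, -0.003], [-0.003, -0.006, -1.0]]
ft_force: [0.4, 0.7, -0.8]
grip_width: 0.0427
```

```bash
python3 st.py;python3 pic.py s12 210 130 330 220
```

```text
t 13.3 pos [598.42 213.99  17.27] yang 6.57 z [-0.0058 -0.0035 -1.    ] F [ 0.43  0.68 -0.77] M [ 0.003 -0.026  0.017] w 42.69
bar axis ang -83.43 F along a -0.63 F b(+swing) 0.51
TCP rel post: along a 83.98 lat -0.69
```

View pics/s12.png

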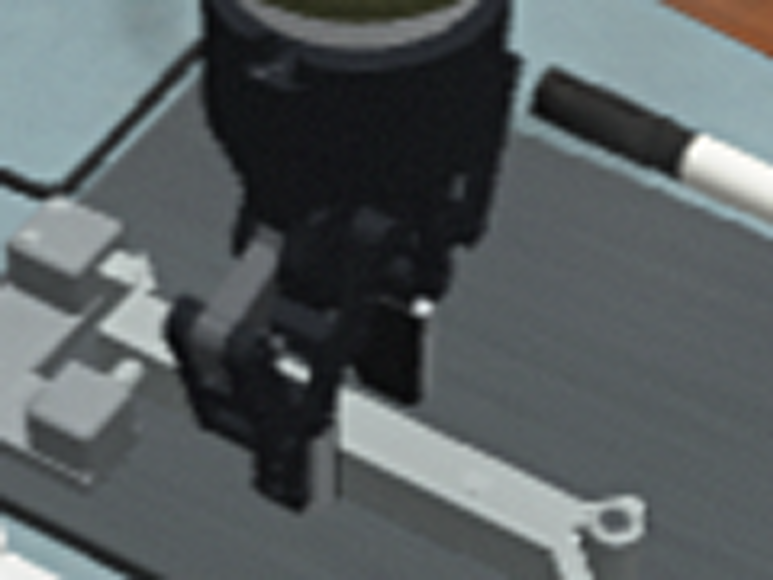

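The bar has stayed put and the jaws are clear of it, so I retreat straight up.

>>> apply_moves --plan '[{"tx": 0,"ty": 0,"tz": 15,"rx": 0,"ry": 0,"rz": 0,"jaw": 0.0},{"tx": 0,"ty": 0,"tz": 40,"rx": 0,"ry": 0,"rz": 0,"jaw": 0.0},{"tx": 0,"ty": 0,"tz": 80,"rx": 0,"ry": 0,"rz": 0,"jaw": 0.0},{"tx": 0,"ty": 0,"tz": 120,"rx": 0,"ry": 0,"rz": 0,"jaw": 0.0},{"tx": -20,"ty": -20,"tz": 150,"rx": 0,"ry": 0,"rz": 0,"jaw": 0.0},{"tx": -60,"ty": -50,"tz": 150,"rx": 0,"ry": 0,"rz": 0,"jaw": 0.0},{"tx": -100,"ty": -80,"tz": 150,"rx": 0,"ry": 0,"rz": 0,"jaw": 0.0},{"tx": -130,"ty": -120,"tz": 150,"rx": 0,"ry": 0,"rz": 0,"jaw": 0.0},{"tx": -150,"ty": -160,"tz": 150,"rx": 0,"ry": 0,"rz": 0,"jaw": 0.0},{"tx": -170,"ty": -200,"tz": 150,"rx": 0,"ry": 0,"rz": 0,"jaw": 0.0},{"tx": -170,"ty": -240,"tz": 150,"rx": 0,"ry": 0,"rz": 0,"jaw": 0.0},{"tx": -170,"ty": -240,"tz": 150,"rx": 0,"ry": 0,"rz": 0,"jaw": 0.0}]'

```text
time_s: 14.55
position: [0.4285, -0.0296, 0.1677]
tool_rot: [[-0.109, 0.994, -0.005], [0.994, 0.109, -0.005], [-0.004, -0.005, -1.0]]
ft_force: [0.5, 0.3, 0.5]
grip_width: 0.0426
```

```bash
python3 pic.py s13 180 110 370 260; python3 - <<'E'
from rig import env
import cv2,numpy as np
from h import *
t=env.get_image("top");im=t["image"]
cv2.imwrite("pics/t13.png",cv2.resize(im[140:265,175:325,::-1],None,fx=4.6,fy=4.6,interpolation=cv2.INTER_CUBIC))
g=im.astype(float).mean(2)
m=(g>140).astype(np.uint8)
n,l,st,_=cv2.connectedComponentsWithStats(m)
ys,xs=np.mgrid[0:384,0:512]
P=ray(t,np.c_[xs.ravel(),ys.ravel()],.03)[:,:2].reshape(384,512,2)
# shank window: 30..120mm along line from post
x=np.array([.116,-.993]);y=np.array([.993,.116]);r=P-np.array([.5895,.2975])
s=r@x;q=r@y
k=(s>.03)&(s<.12)&(abs(q)<.02)&(m>0)
A=np.polyfit(s[k],q[k],1);print("angle off line deg",np.degrees(A[0]),"offset mm at post",A[1]*1000,"width",k.sum())
k2=(abs(q-np.polyval(A,s))<.006)&(m>0)&(s>.01)&(s<.2)
print("extent",s[k2].min(),s[k2].max())
E
```

```text
angle off line deg -0.06556083686521143 offset mm at post 1.5727439534856438 width 279
extent 0.011102624811574443 0.19881495570543942
```

View pics/s13.png

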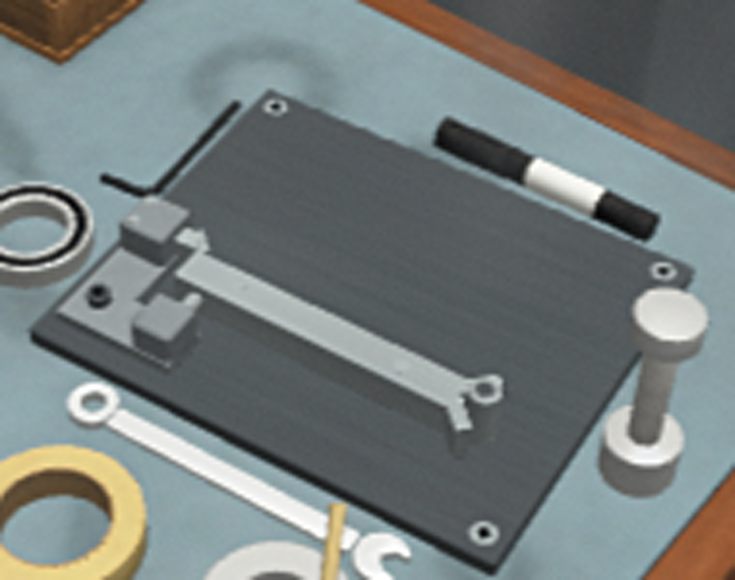

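View pics/t13.png

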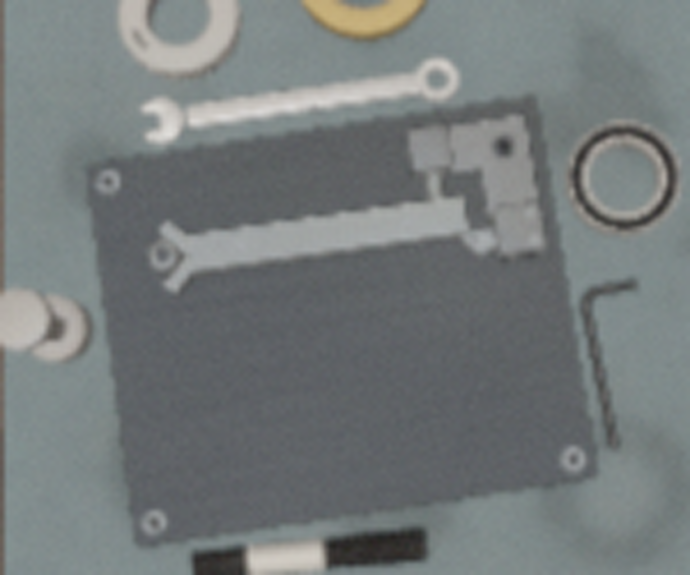

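Both views show the bar in line, with its V on the post, the tooth behind the end corner and the plunger bearing on the far side. Nothing around the plate has moved, so I hand in.

```bash
python3 -c "
from rig import env
print(env.close_job())"
```

```text
the job is handed in; nothing more can be done
None
```

I gripped the bar mid-shank at 25 N, slid it until the V seated on the post (about 4 N, well over 0.25 rad off the line), and swung it about the post under light preload. The catch snapped shut behind its far end. I then let go, moved the arm clear and handed in at about 15 s.

**Catch:** the swing force peaked at 5.8 N, then fell to 4.7 N. The picture showed the tooth back out behind the bar. A gentle backward pull moved it only 0.2 mm, and the force changed sign. The largest swing force on the whole job was about 8.5 N, on the ramp.

**Final pictures:** the bar measured less than 0.1° from my estimate of the line, with its V on the post and the plunger against it. The bystanders look unmoved to the eye.

**Disagreements and gaps:**
- The top view puts the bar's axis 1.6 mm to one side of my estimated post centre. That is within the calibration and fit error, and the V looks seated in both views.
- I could not read the plunger travel directly. I judged it only from the click, the forces and the pictures.
- My first move call was refused at validation, and nothing moved.

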